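Refit the blade and lid of a food processor

TASK

Put the washed food processor back together: lift the chopping blade by its hub, lower it over the drive spindle in the bowl and turn it under light pressure until its keys line up and it drops fully home. Then set the lid on the bowl, flush and centred, with its tongue down in the notch on the bowl's handle. Handle the parts gently and upright, and leave the stack of cups, the mug, the ice-cube tray and the towel stand standing where they are.

Things in the scene. Friction and masses are not known exactly. Their poses are not given: they have to be found in the camera images.
- processor: Compact food processor, fixed, upright: white motor base 170 x 170 mm, 80 mm high (buttons on its -x face), clear round bowl on top, its axis through the origin. Origin: centre of the underside, on the counter. Bowl: inside radius 72 mm, outside 76, inner floor at z = 92 mm, rim at z = 177 mm. Grey handle on its -y side, 50 mm wide, out to 120 mm from the axis, z 90 to 175 mm.
- spindle_top (a point): On the bowl's axis, z = 134 mm: top of the drive spindle, an orange plus-shaped (four-finned) bar 42 mm tall; fins 6 mm thick, 26 mm from tip to tip. It stops at any angle, which is not reported (this point turns with the processor, not the spindle) and repeats every 90 degrees. The spindle turns only against a drag of about 0.3 N m, either way.
- bowl_rim (a point): Centre of the bowl's rim, z = 177 mm; the lid's plate rests on this level. Axes as the processor.
- notch (a point): Floor of the notch on top of the bowl's handle, 101 mm from the bowl's axis on the -y side, z = 160 mm: a gap 34 mm wide between two cheeks 15 mm high, open inwards and outwards.
- blade: Chopping blade, about 160 g, standing upright on the counter. Black round hub 78 mm tall; origin: centre of its underside, z up. Grip part: z 54 to 78 mm, 34 mm diameter; below it the hub is 40 mm diameter. Two thin steel wings reach 64 mm out, along its +y (at z 8 mm) and -y (at z 27 mm), each bent sideways by up to 20 mm.
- blade_bore (a point): Where the hub's keyed bore begins, on its axis 10 mm above the underside: below it a round skirt 31 mm wide inside, above it a plus-shaped bore 40 mm deep (slots 8.4 mm wide along the blade's x and y, 31 mm across) that passes the spindle within 5 degrees. Out of line, the hub rests on the fins, underside 32 mm above the bowl's floor; in line it drops until it stands on the floor.
- blade_grip (a point): On the hub's axis, 66 mm above its underside: the middle of the grip part.
- lid: Shallow round smoke-clear lid, about 140 g, lying flat, right way up. Origin: centre of its underside, z up. Plate 160 mm diameter, z 12 to 16 mm; below it a locating ring, 139 mm diameter, z 0 to 12 mm, goes inside the bowl with 2.5 mm to spare all round. In place the plate rests on the bowl's rim (origin 12 mm below the rim) and the lid's axes match the processor's.
- lid_chute (a point): Middle of the square feed chute with white top, where to hold the lid: 46 x 46 mm, sides along the lid's x and y, z 16 to 68 mm, centred 34 mm out along the lid's +x. This point is 48 mm above the lid's underside.
- lid_tongue (a point): On the lid's grey tongue at its -y side, 20 mm wide, reaching 108 mm from the lid's centre, with a down-turned lug 7 mm thick at its end. This point is 101 mm from the centre, 6 mm above the lid's underside.
- cups: Stack of clear plastic cups upside down, 164 mm tall, 83 mm diameter at the foot and 60 mm at the top, loose, always close to the blade on its +x side (centre about 100 mm from the hub's axis). Origin: centre of its underside. Bystander.
- mug: Blue mug, 92 mm tall, 78 mm diameter, with a handle, loose, close to the lid on its +x side (centre about 130 mm from the lid's centre). Origin: centre of its underside. Bystander.
- ice_tray: Blue ice-cube tray, 105 x 250 x 36 mm (long along its y), loose, straight ahead of the robot's foot. Origin: centre of its underside. Bystander.
- towel_stand: Wire paper-towel stand without a roll, 144 mm diameter foot, 246 mm tall, at the far edge. Origin: centre of its underside. Bystander.
Mind the look-alikes: they are no part of the job. Of the things like the lid, leave any that is blue or yellow; of the rest the larger one is meant.

How it is judged:
On the way:
1. the blade has dropped fully home over the spindle, upright in the open bowl (z of blade in the frame of processor below 0.097 m and horizontal distance between blade and spindle_top below 0.005 m and angle between blade's own z axis and vertical below 0.08 rad), for 0.2 s.
At the end, for the whole second after the job is handed in: Blade upright on the bowl's floor over the spindle (5 mm, 0.08 rad); lid flush on the rim (3 mm, 0.04 rad), centred to 5 mm, tongue within 11 mm of the notch's middle; both at rest and released; cups, mug, ice tray and towel stand upright, within 20 mm of where they were (all of step 1 and z of lid in the frame of processor between 0.161 and 0.168 m and horizontal distance between lid and bowl_rim below 0.005 m and angle between lid's own z axis and vertical below 0.04 rad and horizontal distance between lid_tongue and notch below 0.011 m and linear speed of each of blade, lid below 0.02 m/s and distance of each of cups, mug, ice_tray, towel_stand from where it was at the start of the episode below 0.02 m and angle between each of cups, mug, towel_stand's own z axis and vertical below 0.1 rad); the robot touches nothing.
It fails at once if the blade is forced or dropped on to the processor (over 80 N) (contact force between blade and processor above 80 N).
It fails at once if the lid is forced or dropped on to the processor (over 80 N) (contact force between lid and processor above 80 N).
It fails at once if the blade is tipped by more than 0.6 rad (angle between blade's own z axis and vertical above 0.6 rad).
It fails at once if the lid is tipped by more than 0.8 rad (angle between lid's own z axis and vertical above 0.8 rad).
It fails at once if the cups, mug, ice-cube tray or towel stand are pushed by more than 30 mm or knocked over (distance of any of cups, mug, ice_tray, towel_stand from where it was at the start of the episode above 0.03 m or angle between any of cups, mug's own z axis and vertical above 0.4 rad).
It also fails if it takes over 70 s, if anything falls off the work surface, if the arm or the gripper's body presses on something with over 40 N, if the wrist force passes 120 N, or if a joint passes its speed limit or range.

ROBOT

A 6-joint arm with a two-finger parallel gripper is mounted at the origin on the work surface. World frame = base frame: x ahead of the robot, y to its left, z up, the work surface at z = 0. Lengths are in m, angles in rad, forces in N, time in s.
With the tool pointing down it reaches from about 0.35 to 0.975 m from the base axis. Payload 4.9 kg.
Tool frame: the origin (TCP) lies at the very end of the fingers, on their centre line; the grasp point (between the pads) lies 19 mm behind it; z points along the fingers, x is the direction in which the jaws open and shut, and the axes are right-handed (so a half turn about z gives the same grasp; the last joint's range is limited). The gripper opens to 85 mm and grips with 20 to 120 N. Pads are 22 mm wide; open, the fingers measure 114 mm over their backs; the gripper's body (76 mm by 85 mm) begins 54 mm behind the grasp point. The pads swing forward as they close: fully open they stand 13 mm farther back than shut.
Start: joints at [-1.465, 0.053, 1.613, -0, 1.476, -0.119], TCP at [0.139, -0.609, 0.231] pointing down, gripper open.
Joint ranges: [-3.01, 3.01], [-1.01, 2.22], [0.06, 2.58], [-1.02, 4.17], [0.09, 2.62], [-3.14, 3.14]. Speed limits (rad/s): [2.57, 2.57, 3.14, 3.14, 3.14, 3.14].

INTERFACE

Orientations are given as a rotation vector (axis times angle).
In Python, from station import ctrl gives the robot as it stands.
- The arm moves only by the shell command python3 -m handwheel 'ROWS' [OPENING] [FORCE]. ROWS is a JSON object of lists of equal length, an entry for each row: "offset": the shift along the world's x, y, z in units of 40 mm (1.0 is 40 mm), a list of three; "roll": the turn about the world's z in units of 6 degrees (1.0 is 6 degrees). A call has exactly 10 rows; each row is the pose to reach, as a shift and turn from the pose commanded when the call began; what a row does not reach only later rows make up. A row lasts 1/10 s, in which the tool goes at most 50 mm and 8.59 degrees, less where a joint would pass 70% of its speed; a pose out of reach is approached as far as the arm can. A call with a gripper value outside its range is refused whole. OPENING is the finger opening in mm, from 0 to 85.4, set as the call begins (- or left out, the last holds). The fingers move at their own pace and stop on an object; FORCE is the grip in N (left out, the last holds). Time passes only in rows, so rows that repeat a pose let the fingers close, or fill a call up. It gives the time, the measured TCP pose, the force and the opening at its end, in the units of the state.
- ctrl.get_obs(): the state, without advancing time (a new reading comes with each control period).
- ctrl.get_image(name): name is "scene" or "top"; returns a dict with "img" (480x640x3 uint8, red, green, blue), "fx", "fy", "cx", "cy" (pixels), "T" (4x4, takes a point from camera to world coordinates). Camera axes: x right, y down, z forward; pixel columns grow to the right and rows downward; lengths in m; the calibration is good to about 2 mm. A picture is of the moment at which its call begins. There is no depth.
- ctrl.finish_job(): hands the job in, once; it reports no verdict.
The state is a dict: "t": time; "q": joint angles; "dq": joint speeds; "effort": joint torques, N m; "tool_pos": TCP position; "tool_rot": TCP orientation; "contact_force": force on the tool from outside, world axes, zero at the start; "wrist_torque": the same for the moment, N m; "opening": finger opening in m.
Only numpy, scipy, OpenCV 4.12 (cv2) and the standard library are available. Lean on these libraries where they do the work, as an engineer would, in place of code of your own. Each camera call takes 0.05 s, during which the arm holds its last target.

## Working session

There is one attempt and no reset: what is moved stays moved. The work goes in short steps, Python scripts to look and compute and a shell command to move; the robot and the scene stay as the last step left them, time stands still between calls to the robot, and variables do not carry over. Pictures are saved under pics/ and viewed, and the job is handed in when it is done.

```bash
ls -la; mkdir -p pics; python3 - <<'E'
from station import ctrl
import cv2,numpy as np
o=ctrl.get_obs(); print(o)
for n in("scene","top"):
    d=ctrl.get_image(n); cv2.imwrite(f"pics/{n}0.png",d["img"][:,:,::-1]); print(n,d["fx"],d["fy"],d["cx"],d["cy"]); print(np.round(d["T"],4).tolist())
E
```

```text
total 12
drwxr-xr-x  3 agent agent 4096 Dec  7 16:35 .
drwxr-xr-x 23 root  root  4096 Dec  7 16:35 ..
drwxr-xr-x  2 agent agent 4096 Dec  7 16:35 pics
{'t': 0.0, 'q': array([-1.46501394e+00,  5.33619555e-02,  1.61433516e+00, -2.86823159e-09,
        1.47597211e+00, -1.18978939e-01]), 'dq': array([-1.49875806e-03,  2.36407377e-05, -5.82985450e-04,  8.36486356e-07,
        3.73494450e-04, -1.05295417e-04]), 'effort': array([ 3.22395772e-04, -3.93684447e+01, -3.70174026e+01, -8.20743981e-05,
        7.09510467e-03, -6.96211046e-06]), 'tool_pos': array([ 0.13924198, -0.60864253,  0.23003526]), 'tool_rot': array([-2.45539401e+00,  1.95738472e+00,  2.29015215e-03]), 'contact_force': array([-0.53670972, -0.27781401,  0.00533402]), 'wrist_torque': array([-0.0207982 , -0.00129021, -0.01226993]), 'opening': 0.08537976642811748}
scene 568.288970639102 568.288970639102 321.7575262564976 241.37957984230388
[[0.8429, 0.3989, -0.361, 1.0311], [0.5379, -0.616, 0.5755, -0.934], [0.0072, -0.6793, -0.7338, 1.1926], [0.0, 0.0, 0.0, 1.0]]
top 462.34582681141524 462.34582681141524 323.4392910551297 237.77341913122544
[[-0.0043, -0.9974, 0.0723, 0.4288], [-0.9996, 0.0023, -0.0285, -0.0897], [0.0282, -0.0724, -0.997, 1.1324], [0.0, 0.0, 0.0, 1.0]]
```

View pics/scene0.png

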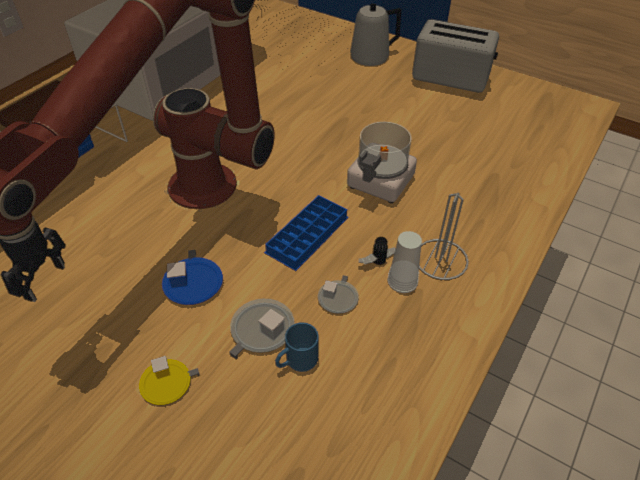

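View pics/top0.png

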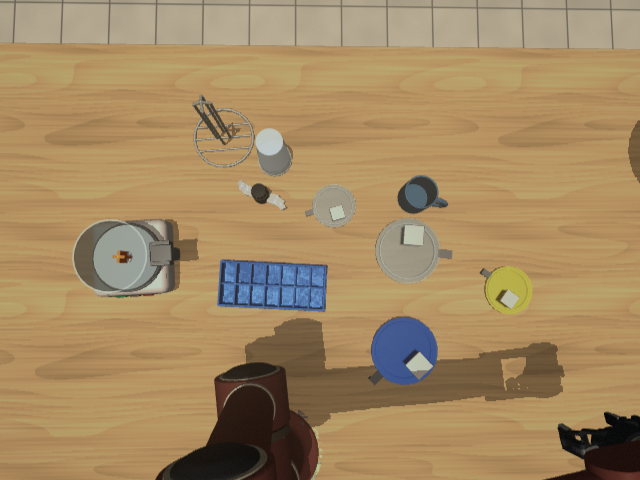

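The top view shows the processor at about (122,257), the blade hub at (261,192) beside the cups at (272,150), the meant grey lid at (407,251) and the mug at (418,194). I'll zoom in to measure these.

```bash
cat > h.py <<'E'
import numpy as np,cv2
from station import ctrl
def shot(n,name,crop=None,s=1):
    d=ctrl.get_image(n); im=d["img"][:,:,::-1]
    if crop: x0,y0,x1,y1=crop; im=im[y0:y1,x0:x1]
    im=cv2.resize(im,None,fx=s,fy=s,interpolation=cv2.INTER_CUBIC); cv2.imwrite(f"pics/{name}.png",im); return d
def px2w(d,u,v,z):
    T=np.array(d["T"]); r=T[:3,:3]@np.array([(u-d["cx"])/d["fx"],(v-d["cy"])/d["fy"],1]); c=T[:3,3]
    return c+r*(z-c[2])/r[2]
def w2px(d,p):
    T=np.array(d["T"]); q=T[:3,:3].T@(np.array(p)-T[:3,3]); return np.array([d["cx"]+d["fx"]*q[0]/q[2],d["cy"]+d["fy"]*q[1]/q[2]])
E
python3 - <<'E'
import cv2
a=cv2.imread("pics/top0.png");b=cv2.imread("pics/scene0.png")
def c(im,n,x0,y0,x1,y1,s): cv2.imwrite(f"pics/{n}.png",cv2.resize(im[y0:y1,x0:x1],None,fx=s,fy=s,interpolation=cv2.INTER_CUBIC))
c(a,"tproc",65,205,195,305,6);c(a,"tblade",225,115,305,215,6);c(a,"tlid",365,165,465,295,4.5)
c(b,"sproc",340,110,430,210,6);c(b,"slid",220,280,330,380,6);c(b,"sblade",350,215,430,305,6)
E
```

```text
(no output)
```

View pics/tproc.png

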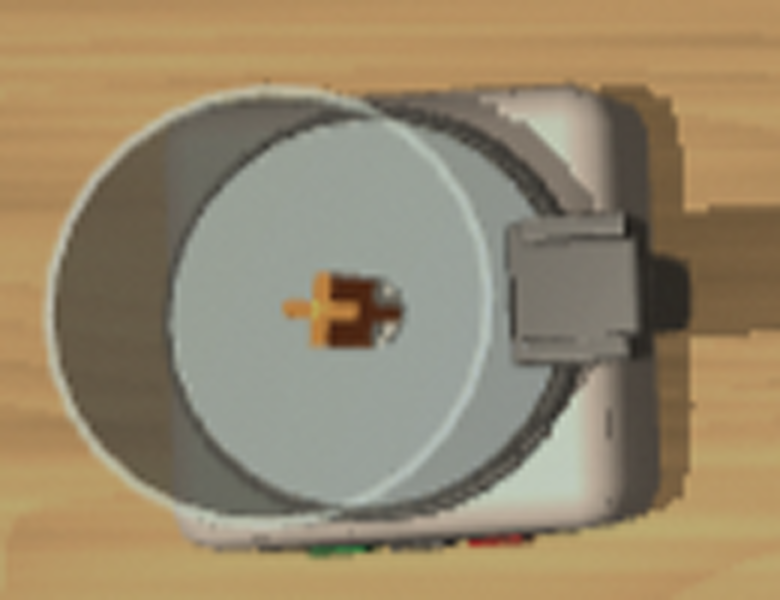

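View pics/tblade.png

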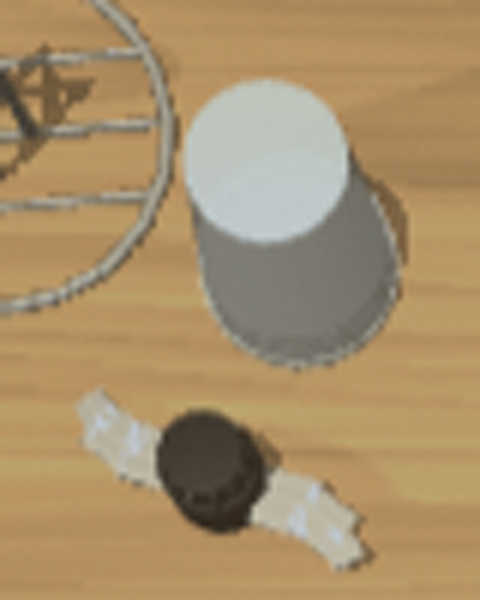

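View pics/tlid.png

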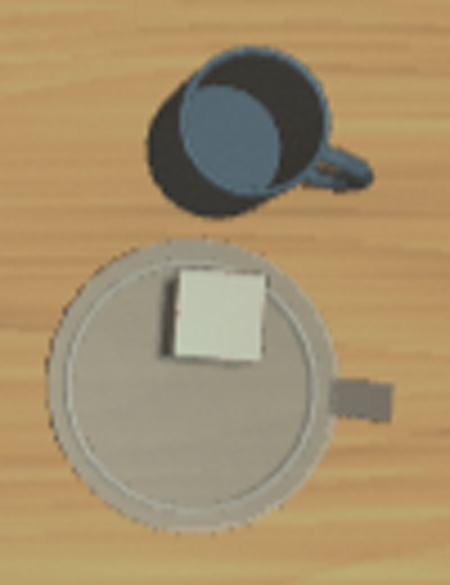

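View pics/sproc.png

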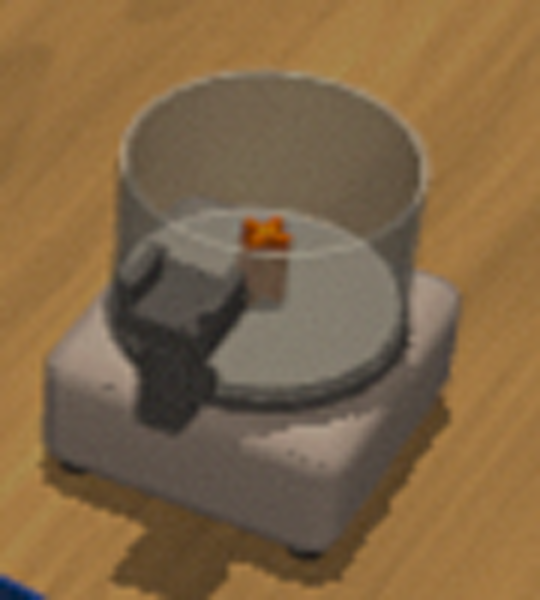

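View pics/sblade.png

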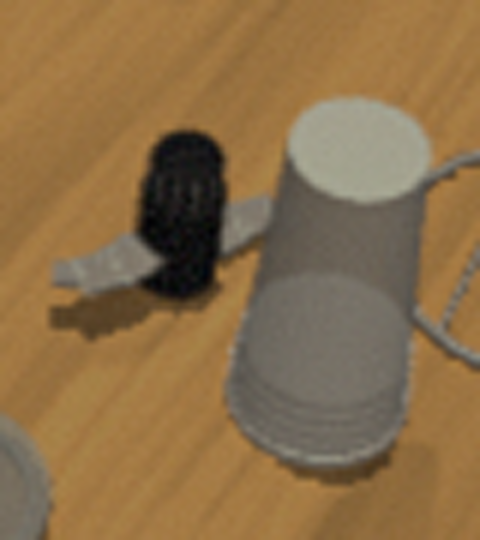

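View pics/slid.png

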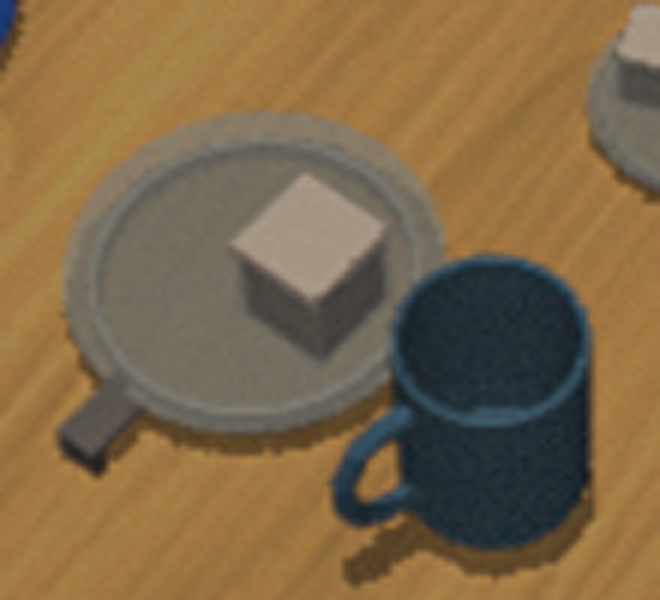

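```bash
cat > fit.py <<'E'
from h import *
from scipy.optimize import least_squares
D={n:ctrl.get_image(n) for n in("top","scene")}
O={"tproc":("top",65,205,6),"tblade":("top",225,115,6),"tlid":("top",365,165,4.5),"sproc":("scene",340,110,6),"sblade":("scene",350,215,6),"slid":("scene",220,280,6)}
def full(c,x,y):
    n,x0,y0,s=O[c]; return n,(x+.5)/s-.5+x0,(y+.5)/s-.5+y0
th=np.linspace(0,2*np.pi,361)
def ext(n,x,y,r,z):
    P=np.array([w2px(D[n],[x+r*np.cos(t),y+r*np.sin(t),z]) for t in th]); return np.r_[P.min(0),P.max(0)]
def obs(c,x0,y0,x1,y1):
    n,a,b=full(c,x0,y0);_,e,f=full(c,x1,y1); return np.array([a,b,e,f])
def circ(items):
    # items: crop,(extents or nan),r,z
    def f(p):
        r=[]
        for c,e,rad,z in items:
            d=ext(O[c][0],p[0],p[1],rad,z)-obs(c,*e); r+=list(d[~np.isnan(d)])
        return np.array(r)
    s=least_squares(f,[.5,0]); return s.x,np.round(s.fun,2)
N=np.nan
if __name__=="__main__":
    for it in ([("tproc",(46,88,494,523),.076,.177)],[("sproc",(119,70,429,256),.076,.177)]): print("rim",*circ(it))
    for c,x,y,z in(("tproc",322,310,.134),("sproc",267,232,.134)):
        n,u,v=full(c,x,y); print("spindle",px2w(D[n],u,v,z))
    for q in((628,212),(634,362),(508,222),(510,362)):
        n,u,v=full("tproc",*q); print("handle",px2w(D[n],u,v,.175))
    for q in((285,310),(322,272),(322,348)):
        n,u,v=full("tproc",*q); print("fin",px2w(D[n],u,v,.134))
    print("hubtop",*circ([("tblade",(156,409,N,N),.017,.078)]),circ([("sblade",(150,129,226,N),.017,.078)]))
    for q,z in(((95,398),.012),((350,560),.03),((95,398),.03),((350,560),.012)):
        n,u,v=full("tblade",*q); print("wingtip",px2w(D[n],u,v,z))
    print("cups", circ([("tblade",(186,80,350,243),.030,.164)]))
    print("lid",*circ([("tlid",(47,237,338,532),.080,.014)]),circ([("slid",(63,112,446,432),.080,.014)]))
    for q in((180,268),(267,273),(263,361),(174,357)):
        n,u,v=full("tlid",*q); print("chute",px2w(D[n],u,v,.068))
    for q in((304,173),(386,233),(318,302),(230,243)):
        n,u,v=full("slid",*q); print("chuteS",px2w(D[n],u,v,.068))
    for q in((393,383),(390,423)):
        n,u,v=full("tlid",*q); print("tongue",px2w(D[n],u,v,.014))
    print("mug",circ([("tlid",(180,46,330,196),.039,.092)]))
    from scipy.spatial.transform import Rotation as R
    print(R.from_rotvec(ctrl.get_obs()["tool_rot"]).as_matrix().round(3))
E
python3 fit.py
```

```text
rim [0.46329459 0.31950235] [-0.4  -1.02  0.41  0.99]
rim [0.46133813 0.31937535] [-0.06 -0.24  0.06  0.21]
spindle [0.4626936  0.31980874 0.134     ]
spindle [0.46246877 0.31831635 0.134     ]
handle [0.49453861 0.2002656  0.175     ]
handle [0.44318583 0.19722893 0.175     ]
handle [0.49120605 0.24090906 0.175     ]
handle [0.44335147 0.23914938 0.175     ]
fin [0.46273807 0.33279991 0.134     ]
fin [0.47621371 0.32017929 0.134     ]
fin [0.44919994 0.31943892 0.134     ]
hubtop [0.61539369 0.02994493] [0. 0.] (array([0.61439657, 0.02839456]), array([-0.03, -0.  ,  0.03]))
wingtip [0.64961316 0.08036304 0.012     ]
wingtip [ 0.58072015 -0.02432361  0.03      ]
wingtip [0.64606587 0.07763088 0.03      ]
wingtip [ 0.5832005  -0.02325614  0.012     ]
cups (array([ 0.70458048, -0.00302003]), array([-0.48, -0.28,  0.49,  0.28]))
lid [ 0.47987816 -0.32610184] [-0.35 -0.07  0.35  0.06] (array([ 0.47709871, -0.32621643]), array([-0.34, -0.15,  0.34,  0.1 ]))
chute [ 0.5372856  -0.30909213  0.068     ]
chute [ 0.53462067 -0.354301    0.068     ]
chute [ 0.48903222 -0.35130406  0.068     ]
chute [ 0.49122171 -0.30519547  0.068     ]
chuteS [ 0.49215709 -0.30708005  0.068     ]
chuteS [ 0.53698037 -0.31316214  0.068     ]
chuteS [ 0.53345189 -0.35446596  0.068     ]
chuteS [ 0.4876142  -0.35075251  0.068     ]
tongue [ 0.47994278 -0.43531364  0.014     ]
tongue [ 0.45826666 -0.43314099  0.014     ]
mug (array([ 0.60997101, -0.34380478]), array([-0.28, -0.22,  0.28,  0.21]))
[[ 0.223 -0.975 -0.   ]
 [-0.975 -0.223  0.001]
 [-0.001 -0.    -1.   ]]
```

The measurements agree across the two views:

| Item | Position (m) | Yaw | Check |
|---|---|---|---|
| Processor | (0.4625, 0.3193) | +3.2° | Handle reach measures 0.121 m |
| Spindle | on the bowl axis | about 0–2° | |
| Blade | (0.615, 0.0293) | about -17° | Cups lie along its +x |
| Lid | centre (0.4785, -0.326) | about -4.6° | Tongue at 108 mm |
| Lid chute | (0.5127, -0.330) | | Consistent with the lid pose |

Next I'll move over the blade.

```bash
python3 -m handwheel '{"offset":[[0.6,0.8,0.1],[1.2,1.6,0.2],[1.8,2.4,0.3],[2.4,3.2,0.4],[3.0,4.0,0.5],[3.6,4.8,0.5],[4.2,5.6,0.5],[4.8,6.4,0.5],[5.4,7.2,0.5],[6.0,8.0,0.5]],"roll":[0,0,0,0,0,0,0,0,0,0]}' 60 60
```

```text
t: 1.2
tool_pos: [0.38, -0.2877, 0.2513]
tool_rot: [-2.456, 1.959, -0.0]
contact_force: [0.1, 0.1, -0.7]
opening: 0.0598
```

```bash
python3 -m handwheel '{"offset":[[0.6,0.8,0],[1.2,1.6,0],[1.8,2.4,0],[2.4,3.2,0],[3.0,4.0,0],[3.6,4.8,0],[4.2,5.6,0],[4.8,6.4,0],[5.4,7.2,0],[5.9,7.95,0]],"roll":[0,0,0,0,0,0,0,0,0,0]}'; python3 -c "
from station import ctrl
o=ctrl.get_obs();print(o['tool_pos'],o['q'],o['tool_rot'],o['opening'])"
```

```text
t: 2.2
tool_pos: [0.6161, 0.0304, 0.2509]
tool_rot: [2.457, -1.958, -0.0]
contact_force: [-0.7, -0.4, -0.1]
opening: 0.06
[0.61611866 0.03043274 0.25094646] [-7.12259495e-02  2.29601171e-02  1.61072458e+00  7.61418037e-06
  1.50818878e+00  1.27426095e+00] [ 2.45696709e+00 -1.95753872e+00 -3.70437121e-04] 0.05999592742621165
```

```bash
python3 -m handwheel '{"offset":[[-0.03,-0.03,-0.6],[-0.03,-0.03,-1.3],[-0.03,-0.03,-2.0],[-0.03,-0.03,-2.7],[-0.03,-0.03,-3.3],[-0.03,-0.03,-3.9],[-0.03,-0.03,-4.3],[-0.03,-0.03,-4.6],[-0.03,-0.03,-4.8],[-0.03,-0.03,-4.92]],"roll":[0,0,0,0,0,0,0,0,0,0]}' 60 60; python3 -c "
from h import *
shot('top','t1',(205,95,325,215),5);shot('scene','s1',(340,190,450,310),5)"
```

```text
t: 3.2
tool_pos: [0.6144, 0.0275, 0.0544]
tool_rot: [-2.456, 1.958, -0.0]
contact_force: [-0.6, -0.5, 0.3]
opening: 0.0601
```

View pics/t1.png

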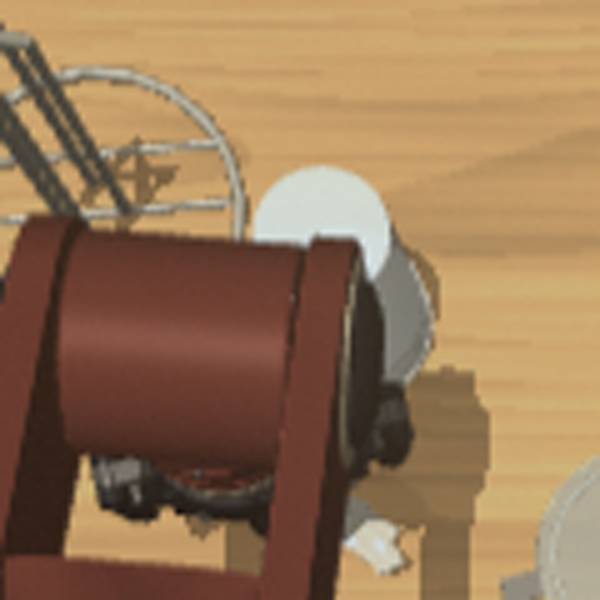

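View pics/s1.png

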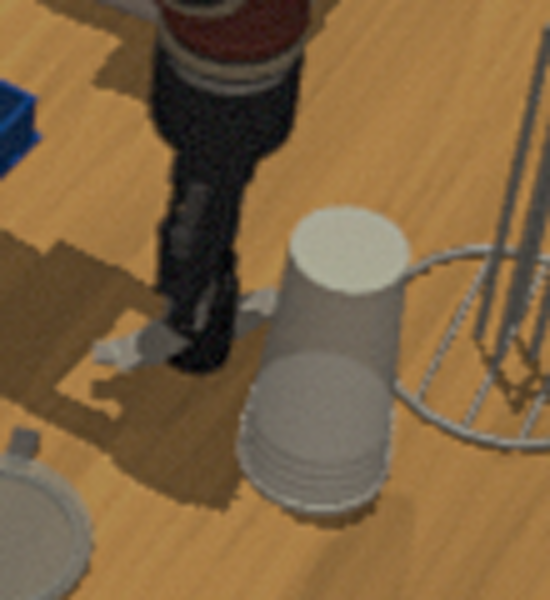

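The fingers straddle the hub above the wings, and the cups are still in place. Closing now.

```bash
python3 -m handwheel '{"offset":[[0,0,0],[0,0,0],[0,0,0],[0,0,0],[0,0,0],[0,0,0],[0,0,0],[0,0,0.02],[0,0,0.04],[0,0,0.06]],"roll":[0,0,0,0,0,0,0,0,0,0]}' 20 50
```

```text
t: 4.3
tool_pos: [0.6134, 0.0274, 0.056]
tool_rot: [2.456, -1.957, -0.002]
contact_force: [-0.1, 1.3, -1.0]
opening: 0.0325
```

```bash
python3 -m handwheel '{"offset":[[0,0,0.2],[0,0,0.6],[0,0,1.1],[0,0,1.7],[0,0,2.4],[0,0,3.1],[0,0,3.8],[0,0,4.4],[0,0,4.8],[0,0,5.0]],"roll":[0,0,0,0,0,0,0,0,0,0]}'; python3 -c "
from h import *
shot('top','t2',(205,95,325,215),5);shot('scene','s2',(310,130,440,260),4.5)"
```

```text
t: 5.3
tool_pos: [0.6148, 0.0275, 0.2599]
tool_rot: [-2.455, 1.957, -0.005]
contact_force: [-0.2, -1.0, -1.0]
opening: 0.0325
```

View pics/t2.png

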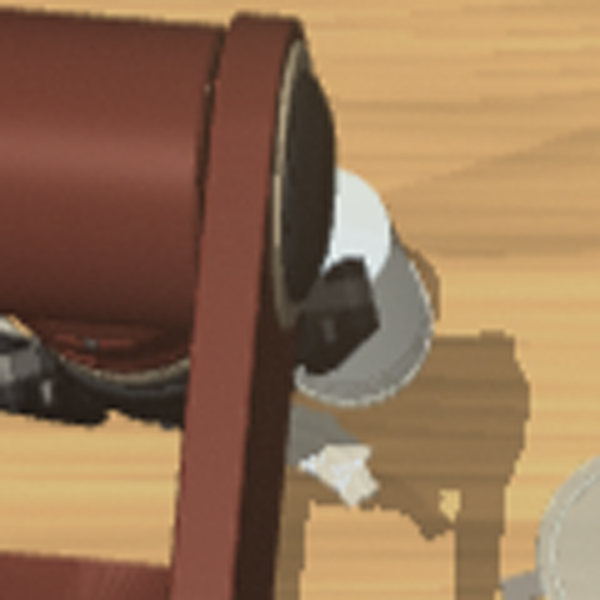

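View pics/s2.png

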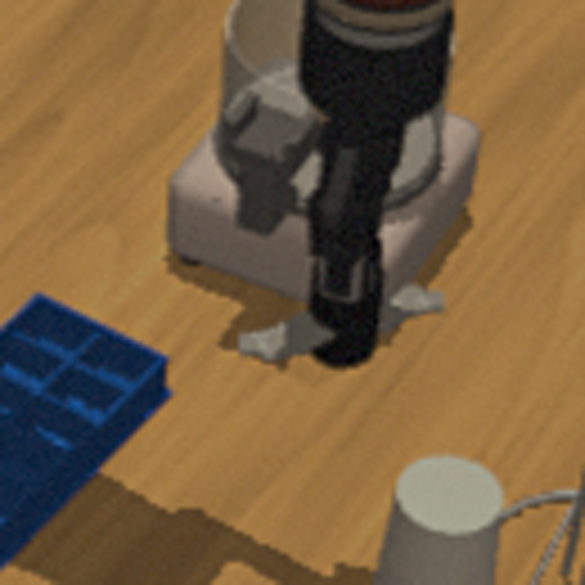

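The blade is lifted and upright; in the scene crop its hub bottom spans columns 311 to 378, with the lowest row at 366. I'll measure its offset from the tool.

```bash
python3 - <<'E'
import fit; from fit import *
O["s2"]=("scene",310,130,4.5)
print(circ([("s2",(311,N,378,366),.020,.204)]),ctrl.get_obs()["tool_pos"],ctrl.get_obs()["q"])
n,u,v=full("s2",262,343);print(px2w(D[n],u,v,.22),px2w(D[n],u,v,.232))
n,u,v=full("s2",415,299);print(px2w(D[n],u,v,.22),px2w(D[n],u,v,.212))
E
```

```text
(array([0.61451228, 0.03383357]), array([-0.51,  0.51, -0.01])) [0.61353606 0.02758499 0.25559889] [-7.61797648e-02  1.53499867e-02  1.61072558e+00 -4.20955928e-06
  1.51755133e+00  1.26980444e+00]
[ 0.58385029 -0.00795899  0.22      ] [ 0.5893683  -0.01938399  0.232     ]
[0.63830911 0.06989314 0.22      ] [0.63507838 0.07815016 0.212     ]
```

```bash
python3 -m handwheel '{"offset":[[-0.1,0.2,0.1],[-0.4,0.7,0.3],[-0.8,1.5,0.3],[-1.3,2.5,0.3],[-1.8,3.5,0.3],[-2.3,4.5,0.3],[-2.8,5.5,0.3],[-3.3,6.4,0.3],[-3.65,7.0,0.3],[-3.79,7.28,0.3]],"roll":[0,0,0.3,0.7,1.1,1.5,1.9,2.3,2.7,3.0]}'; python3 -c "
from h import *
import time
d=ctrl.get_image('top');d=ctrl.get_image('top');shot('top','t3',(65,185,195,305),5);shot('scene','s3',(320,50,450,210),3.6)
o=ctrl.get_obs();print(o['tool_pos'],o['q'],o['contact_force'],o['t'])"
```

```text
t: 6.5
tool_pos: [0.4602, 0.3208, 0.2679]
tool_rot: [2.735, -1.543, -0.003]
contact_force: [-0.3, 0.2, -1.5]
opening: 0.0328
[0.46259966 0.31818562 0.26837864] [ 4.70322524e-01 -1.17505054e-01  1.71769163e+00 -7.17048524e-04
  1.54237369e+00  1.50282486e+00] [ 0.42537805  0.26645302 -1.65249331] 6.7
```

View pics/t3.png

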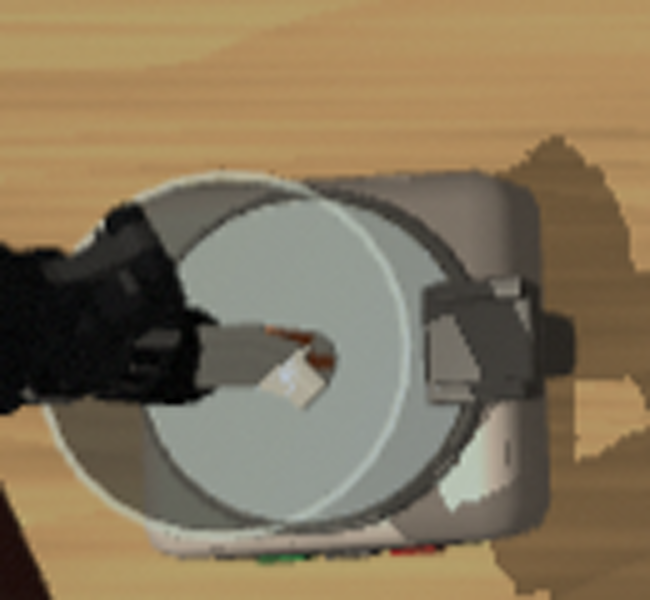

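View pics/s3.png

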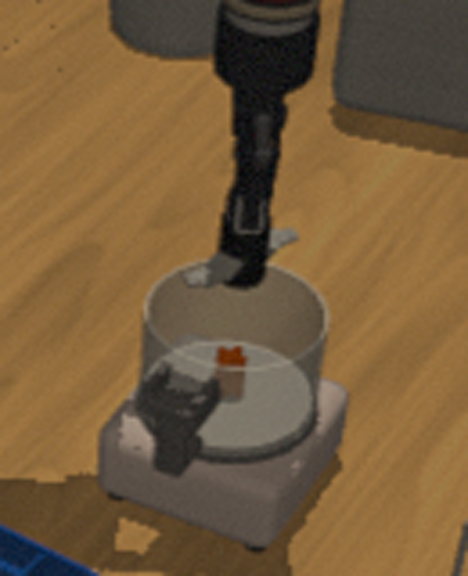

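```bash
python3 - <<'E'
import fit; from fit import *
im=D["scene"]["img"][100:145,370:410,::-1]
cv2.imwrite("pics/s4.png",cv2.resize(im,None,fx=13,fy=13,interpolation=cv2.INTER_CUBIC))
o=ctrl.get_obs();print(o["tool_pos"],w2px(D["scene"],[o["tool_pos"][0],o["tool_pos"][1],.2135]))
P=np.array([w2px(D["scene"],[o["tool_pos"][0]+.02*np.cos(t),o["tool_pos"][1]+.02*np.sin(t),.2135]) for t in th])
print((P.min(0)-[370,100]+.5)*13,(P.max(0)-[370,100]+.5)*13)
E
```

```text
[0.46310221 0.31772137 0.26863632] [386.58794986 126.45673282]
[132.09843702 297.26418227] [312.29248855 404.4970798 ]
```

View pics/s4.png

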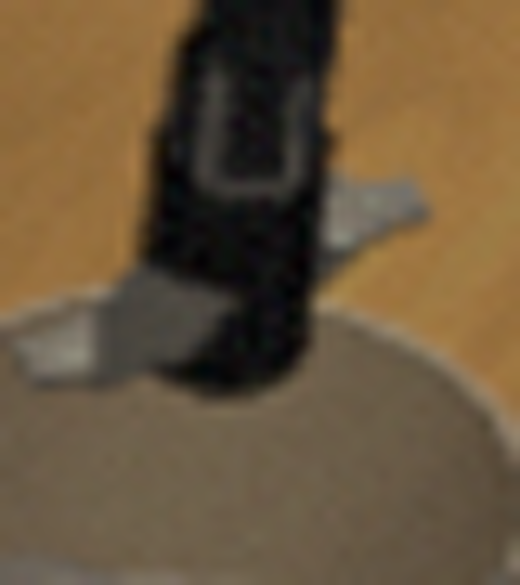

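The hub bottom sits within about 1–2 mm of the TCP axis, and the wings run along the handle direction, so blade yaw is near 0. Lowering to just above the keys.

```bash
python3 -m handwheel '{"offset":[[0,0,-0.2],[0,0,-0.5],[0,0,-0.8],[0,0,-1.1],[0,0,-1.4],[0,0,-1.6],[0,0,-1.75],[0,0,-1.85],[0,0,-1.95],[0,0,-2.0]],"roll":[0,0,0,0,0,0,0,0,0,0]}'; python3 -c "
from h import *
shot('top','t5',(65,185,195,305),5);shot('scene','s5',(350,90,430,180),6)
o=ctrl.get_obs();print(o['tool_pos'],o['contact_force'])"
```

```text
t: 7.8
tool_pos: [0.4626, 0.3188, 0.1888]
tool_rot: [-2.733, 1.55, -0.0]
contact_force: [-0.2, 0.6, -0.7]
opening: 0.0325
[0.46252465 0.31875697 0.18883891] [ 0.66126566  0.30119798 -0.97424053]
```

View pics/s5.png

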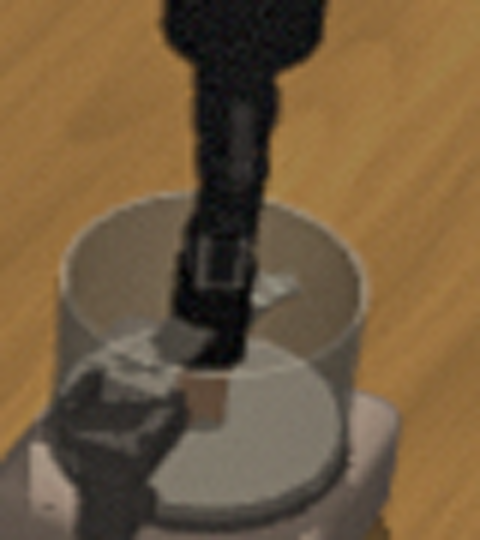

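View pics/t5.png

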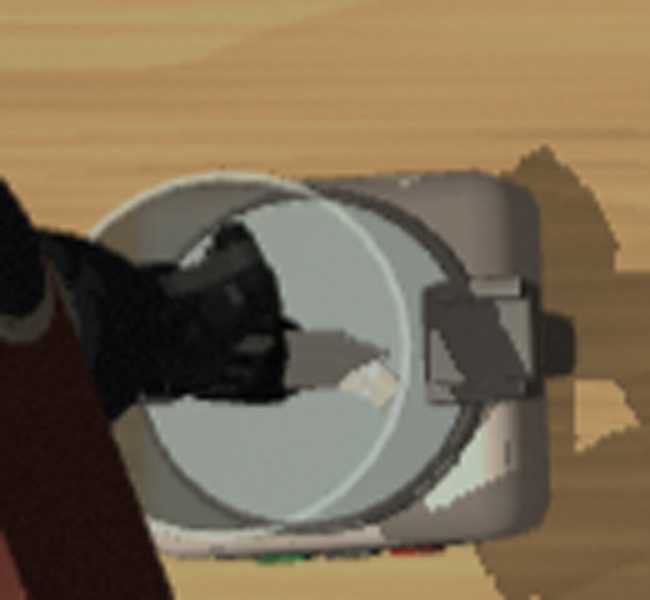

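```bash
python3 -m handwheel '{"offset":[[0,0,-0.05],[0,0,-0.1],[0,0,-0.14],[0,0,-0.17],[0,0,-0.2],[0,0,-0.22],[0,0,-0.24],[0,0,-0.26],[0,0,-0.28],[0,0,-0.28]],"roll":[0,0,0,0,0,0,0,0,0,0]}'
```

```text
t: 8.9
tool_pos: [0.4624, 0.3187, 0.1776]
tool_rot: [2.733, -1.55, -0.0]
contact_force: [0.7, -0.1, -0.1]
opening: 0.0323
```

```bash
python3 -m handwheel '{"offset":[[0,0,-0.02],[0,0,-0.04],[0,0,-0.06],[0,0,-0.08],[0,0,-0.1],[0,0,-0.12],[0,0,-0.14],[0,0,-0.16],[0,0,-0.16],[0,0,-0.16]],"roll":[0,0,0,0,0,0,0,0,0,0]}'
```

```text
t: 9.9
tool_pos: [0.4625, 0.3187, 0.1713]
tool_rot: [2.733, -1.55, -0.0]
contact_force: [0.3, -0.8, -1.7]
opening: 0.0326
```

Already about 7 mm below the key-contact height with no force, so the keys seem lined up. Continuing gently.

```bash
python3 -m handwheel '{"offset":[[0,0,-0.04],[0,0,-0.08],[0,0,-0.12],[0,0,-0.16],[0,0,-0.2],[0,0,-0.24],[0,0,-0.28],[0,0,-0.3],[0,0,-0.3],[0,0,-0.3]],"roll":[0,0,0,0,0,0,0,0,0,0]}'; python3 -c "
from h import *
shot('top','t6',(65,185,195,305),5);shot('scene','s6',(350,90,430,180),6)
o=ctrl.get_obs();print(o['tool_pos'],o['contact_force'])"
```

```text
t: 10.9
tool_pos: [0.4625, 0.3188, 0.1593]
tool_rot: [-2.733, 1.55, 0.0]
contact_force: [-0.2, -0.1, -1.5]
opening: 0.0326
[0.46258104 0.31880133 0.15945517] [-0.36257429 -0.70373299 -1.50852464]
```

View pics/s6.png

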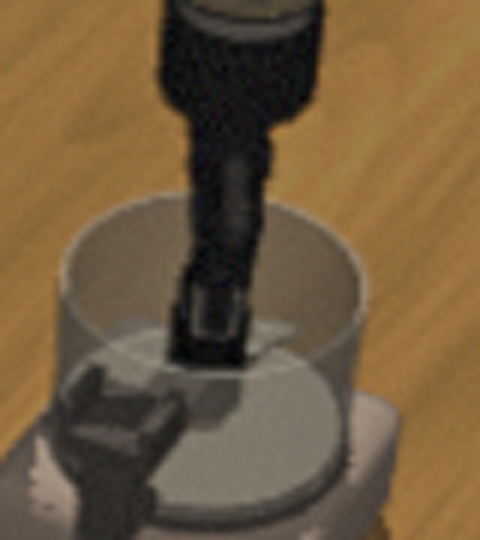

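The hub goes down with the gripper (it shows through the bowl wall down to about row 420 of the crop) with no contact force. Continuing to the floor.

```bash
python3 -m handwheel '{"offset":[[0,0,-0.05],[0,0,-0.1],[0,0,-0.15],[0,0,-0.19],[0,0,-0.22],[0,0,-0.25],[0,0,-0.27],[0,0,-0.28],[0,0,-0.29],[0,0,-0.29]],"roll":[0,0,0,0,0,0,0,0,0,0]}'
```

```text
t: 12.0
tool_pos: [0.4626, 0.3188, 0.1479]
tool_rot: [-2.732, 1.55, -0.0]
contact_force: [0.2, 0.1, -0.2]
opening: 0.0326
```

```bash
python3 -m handwheel '{"offset":[[0,0,-0.01],[0,0,-0.02],[0,0,-0.03],[0,0,-0.04],[0,0,-0.05],[0,0,-0.06],[0,0,-0.07],[0,0,-0.08],[0,0,-0.08],[0,0,-0.08]],"roll":[0,0,0,0,0,0,0,0,0,0]}'
```

```text
t: 13.0
tool_pos: [0.4633, 0.3193, 0.1477]
tool_rot: [-2.731, 1.549, -0.002]
contact_force: [-4.7, -1.2, 12.0]
opening: 0.0322
```

Floor contact came at 12 N with TCP z = 0.1477, which puts the underside at about 0.093. I'll ease off, release and rise.

```bash
python3 -m handwheel '{"offset":[[0,0,0.06],[0,0,0.06],[0,0,0.06],[0,0,0.06],[0,0,0.06],[0,0,0.06],[0,0,0.06],[0,0,0.06],[0,0,0.06],[0,0,0.06]],"roll":[0,0,0,0,0,0,0,0,0,0]}' 60 50;  python3 -m handwheel '{"offset":[[0,0,0.1],[0,0,0.3],[0,0,0.6],[0,0,1.0],[0,0,1.4],[0,0,1.8],[0,-0.2,2.2],[0,-0.8,2.5],[0,-1.8,2.5],[0,-3.0,2.5]],"roll":[0,0,0,0,0,0,0,0,0,-0.5]}' 85; python3 -c "
from h import *
shot('top','t7',(65,185,195,305),5);shot('scene','s7',(350,90,430,180),6)
o=ctrl.get_obs();print(o['tool_pos'],o['contact_force'])"
```

```text
t: 14.0
tool_pos: [0.4625, 0.3188, 0.1469]
tool_rot: [-2.733, 1.55, -0.0]
contact_force: [-0.4, 0.6, -0.5]
opening: 0.0604
t: 15.0
tool_pos: [0.4627, 0.1979, 0.2488]
tool_rot: [-2.691, 1.619, -0.003]
contact_force: [0.1, -0.4, -0.9]
opening: 0.0848
[0.46283877 0.19449733 0.24813234] [ 0.23289247  0.56056421 -0.76272552]
```

View pics/s7.png

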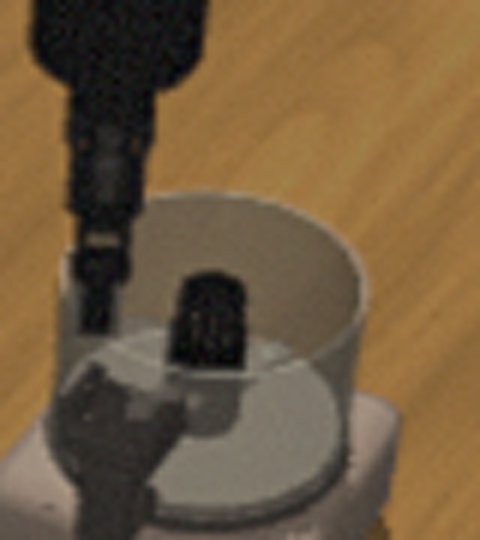

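View pics/t7.png

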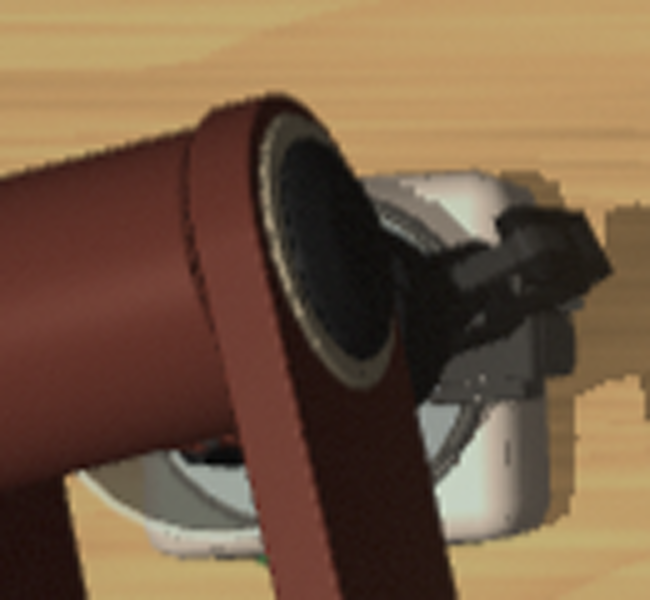

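```bash
python3 -m handwheel '{"offset":[[0.1,-0.7,0],[0.2,-1.5,0],[0.3,-2.3,0],[0.4,-3.1,0],[0.5,-3.9,0],[0.6,-4.7,0],[0.7,-5.5,0],[0.8,-6.3,0],[0.9,-7.1,0],[1.0,-7.9,0]],"roll":[-0.3,-0.6,-0.9,-1.2,-1.5,-1.8,-2.1,-2.4,-2.7,-3.0]}' 75; python3 - <<'E'
from fit import *
e=ext("scene",.4625,.3193,.017,.170); print((e[:2]-[350,90]+.5)*6,(e[2:]-[350,90]+.5)*6)
e=ext("scene",.4625,.3193,.017,.202); print((e[:2]-[350,90]+.5)*6)
o=ctrl.get_obs(); print(o["tool_pos"],o["tool_rot"],o["t"])
shot("top","t8",(65,185,195,305),5)
E
```

```text
t: 16.1
tool_pos: [0.5026, -0.1186, 0.2479]
tool_rot: [-2.403, 2.023, -0.001]
contact_force: [0.2, 1.0, -0.5]
opening: 0.075
[180.29311827 271.98504304] [249.58411196 314.20421365]
[185.68905038 218.45087334]
[ 0.50269104 -0.12016416  0.24768284] [ 2.39981847e+00 -2.02653647e+00  1.52472113e-03] 16.2
```

View pics/t8.png

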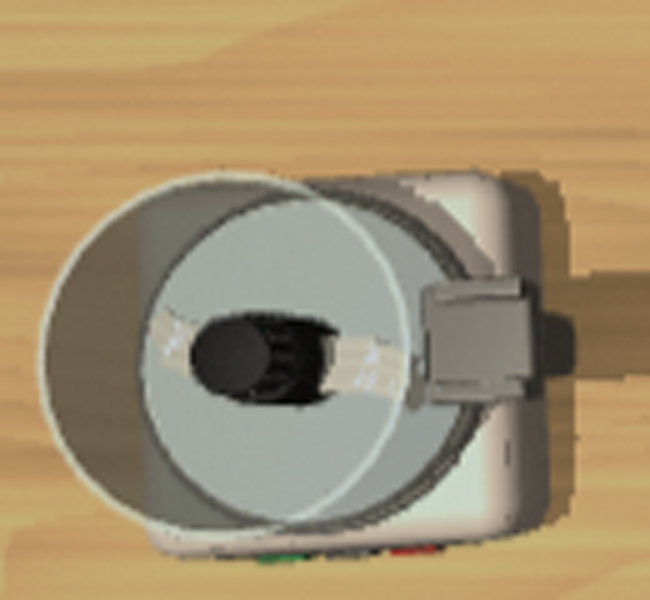

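The blade is home: its hub top in the scene view is at crop row 270, against 272 predicted for z = 0.170, and the wings lie on the bowl floor. Now over the lid's chute.

```bash
python3 -m handwheel '{"offset":[[0.03,-0.8,0],[0.06,-1.6,0],[0.1,-2.4,0],[0.13,-3.2,-0.3],[0.16,-3.9,-0.7],[0.2,-4.5,-1.2],[0.25,-5.0,-1.8],[0.25,-5.32,-2.2],[0.25,-5.32,-2.2],[0.25,-5.32,-2.2]],"roll":[-0.3,-0.6,-0.9,-1.2,-1.5,-1.8,-2.1,-2.42,-2.42,-2.42]}'; python3 - <<'E'
from fit import *
D["top"]=ctrl.get_image("top")
im=D["top"]["img"][165:295,365:465,::-1];cv2.imwrite("pics/t9.png",cv2.resize(im,None,fx=4.5,fy=4.5))
im=D["scene"]["img"][250:380,220:340,::-1];cv2.imwrite("pics/s9.png",cv2.resize(im,None,fx=4.5,fy=4.5))
o=ctrl.get_obs(); print(o["tool_pos"],o["tool_rot"],o["q"])
E
```

```text
t: 17.25
tool_pos: [0.5128, -0.3292, 0.1592]
tool_rot: [-2.131, 2.308, 0.001]
contact_force: [-0.2, 0.4, 0.5]
opening: 0.0747
[ 0.51342541 -0.32957654  0.16077261] [-2.13094141  2.30758129 -0.00394483] [-6.92712229e-01  6.85733251e-02  1.71636979e+00  2.65508300e-04
  1.35408097e+00  9.57579355e-01]
```

View pics/t9.png

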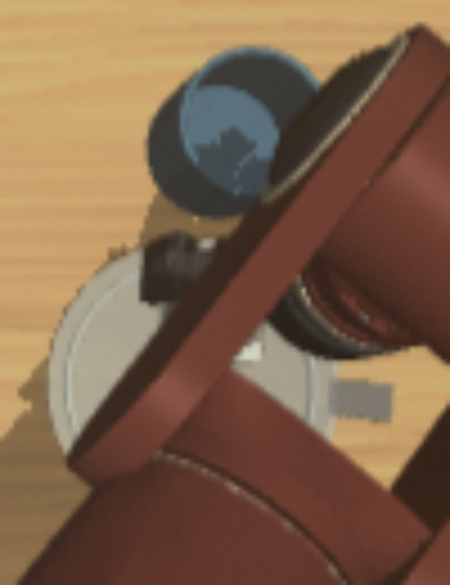

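View pics/s9.png

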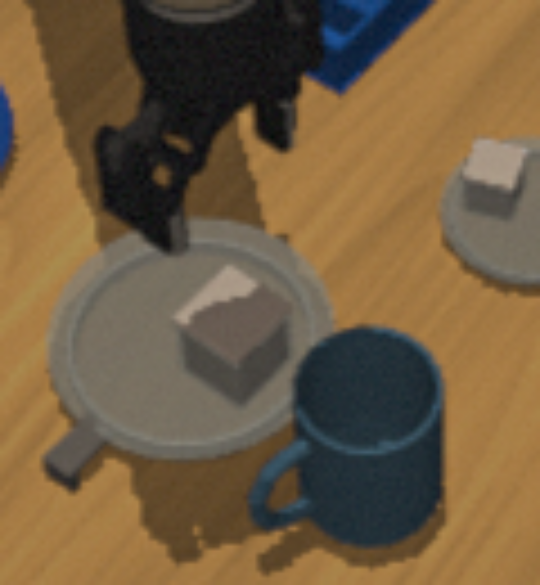

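```bash
python3 -m handwheel '{"offset":[[0,0,-0.4],[0,0,-0.8],[0,0,-1.2],[0,0,-1.6],[0,0,-2.0],[0,-0.01,-2.4],[0,-0.02,-2.7],[0,-0.02,-2.9],[0,-0.02,-3.05],[0,-0.02,-3.12]],"roll":[0,0,0,0,0,0,0,0,0,0]}'; python3 -c "
from h import *
shot('scene','s10',(220,250,340,380),4.5)"
```

```text
t: 18.4
tool_pos: [0.5125, -0.3309, 0.0337]
tool_rot: [2.13, -2.31, -0.0]
contact_force: [0.0, 0.6, -0.2]
opening: 0.0751
```

View pics/s10.png

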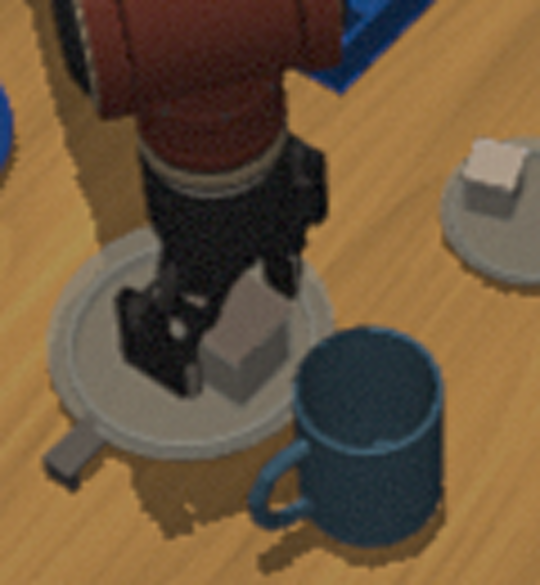

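The fingers straddle the chute along the lid's y, clear of the mug. Closing, then a small lift.

```bash
python3 -m handwheel '{"offset":[[0,0,0],[0,0,0],[0,0,0],[0,0,0],[0,0,0],[0,0,0],[0,0,0],[0,0,0],[0,0,0.03],[0,0,0.06]],"roll":[0,0,0,0,0,0,0,0,0,0]}' 30 80; python3 -m handwheel '{"offset":[[0,0,0.1],[0,0,0.4],[0,0,0.9],[0,0,1.5],[0,0,2.2],[0,0,3.0],[0,0,3.8],[0,0,4.5],[0,0,5.0],[0,0,5.2]],"roll":[0,0,0,0,0,0,0,0,0,0]}';  python3 -c "
from h import *
shot('scene','s11',(200,200,330,360),3.6);shot('top','t11',(345,165,485,325),3.6)"
```

```text
t: 19.45
tool_pos: [0.5118, -0.3302, 0.0355]
tool_rot: [2.13, -2.309, -0.003]
contact_force: [-0.4, -0.1, -1.3]
opening: 0.0451
t: 20.45
tool_pos: [0.5133, -0.3315, 0.2484]
tool_rot: [-2.129, 2.309, -0.008]
contact_force: [0.3, -0.4, -1.9]
opening: 0.045
```

View pics/s11.png

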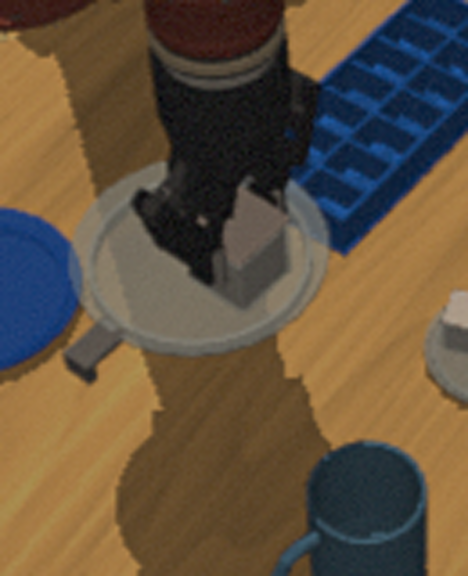

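View pics/t11.png

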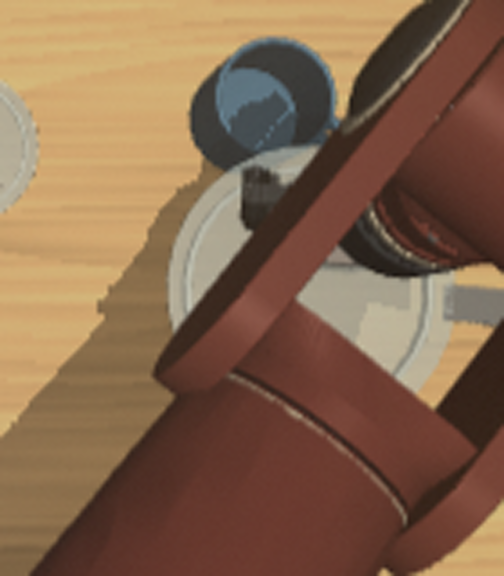

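The lid is held level. Carrying it to above the bowl.

```bash
python3 -m handwheel '{"offset":[[0,0.2,0],[0,0.7,0],[0,1.4,0],[-0.05,2.2,0],[-0.1,3.1,0],[-0.1,4.0,0],[-0.15,4.9,0],[-0.15,5.8,0],[-0.2,6.7,0],[-0.2,7.6,0]],"roll":[0,0,0,0.1,0.2,0.3,0.4,0.5,0.6,0.6]}'; python3 -m handwheel '{"offset":[[-0.05,0.9,0],[-0.05,1.8,0],[-0.1,2.7,0],[-0.1,3.6,0],[-0.1,4.5,0],[-0.15,5.4,0],[-0.15,6.3,0],[-0.2,7.1,0],[-0.2,7.7,0],[-0.2,8.1,0]],"roll":[0.1,0.2,0.3,0.4,0.5,0.6,0.7,0.7,0.7,0.7]}'; python3 -m handwheel '{"offset":[[0,0.2,0],[0,0.4,0],[0,0.5,0],[0,0.6,0],[0,0.6,0],[0,0.6,0],[0,0.6,0],[0,0.6,0],[0,0.6,0],[0,0.6,0]],"roll":[0,0,0,0,0,0,0,0,0,0]}'; python3 -c "
from h import *
shot('scene','s12',(330,50,450,210),3.6);shot('top','t12',(45,175,195,315),4)
o=ctrl.get_obs();print(o['tool_pos'],o['tool_rot'])"
```

```text
t: 21.55
tool_pos: [0.5028, -0.024, 0.2428]
tool_rot: [2.201, -2.24, -0.004]
contact_force: [0.5, 1.4, -1.9]
opening: 0.0448
t: 22.55
tool_pos: [0.4943, 0.2993, 0.2428]
tool_rot: [2.283, -2.155, -0.003]
contact_force: [0.7, -0.4, -2.3]
opening: 0.0452
t: 23.55
tool_pos: [0.4965, 0.321, 0.2445]
tool_rot: [-2.282, 2.16, -0.0]
contact_force: [0.3, 0.1, -1.3]
opening: 0.0447
[0.4965354  0.32110231 0.24452198] [-2.28174062e+00  2.15940520e+00 -5.06680364e-05]
```

View pics/s12.png

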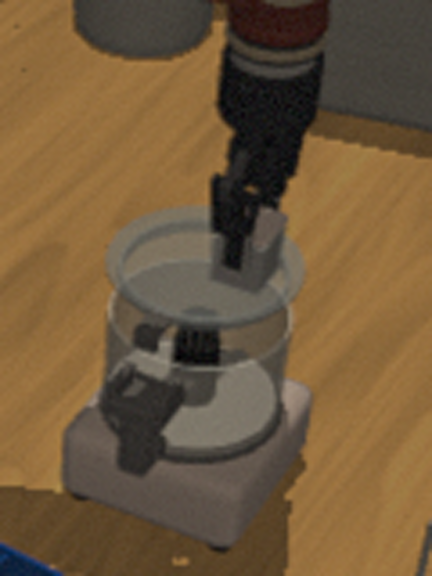

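View pics/t12.png

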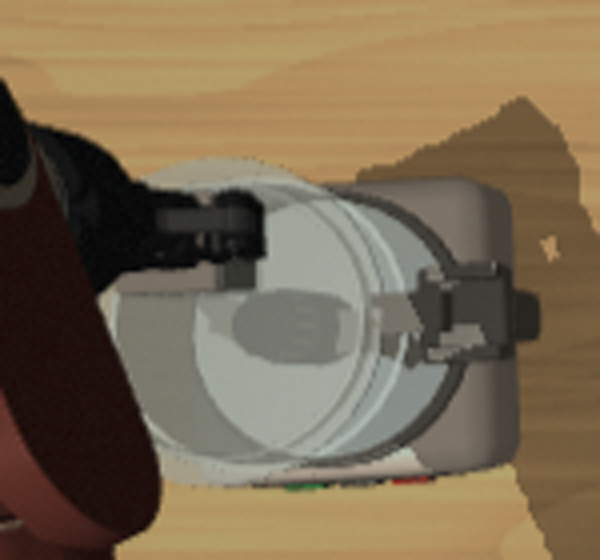

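```bash
python3 - <<'E'
from fit import *
O["s12"]=("scene",330,50,3.6);O["t12"]=("top",45,175,4)
print(circ([("s12",(106,205,305,328),.080,.225)]),circ([("t12",(N,157,N,486),.080,.225)]))
im=D["scene"]["img"][100:150,350:420,::-1];cv2.imwrite("pics/s13.png",cv2.resize(im,None,fx=10,fy=10,interpolation=cv2.INTER_CUBIC))
im=D["top"]["img"][210:300,60:180,::-1];cv2.imwrite("pics/t13.png",cv2.resize(im,None,fx=6,fy=6,interpolation=cv2.INTER_CUBIC))
E
```

```text
(array([0.46238217, 0.31727752]), array([-0.24,  0.62,  0.24, -0.57])) (array([0.46219475, 0.17849684]), array([0., 0.]))
```

View pics/s13.png

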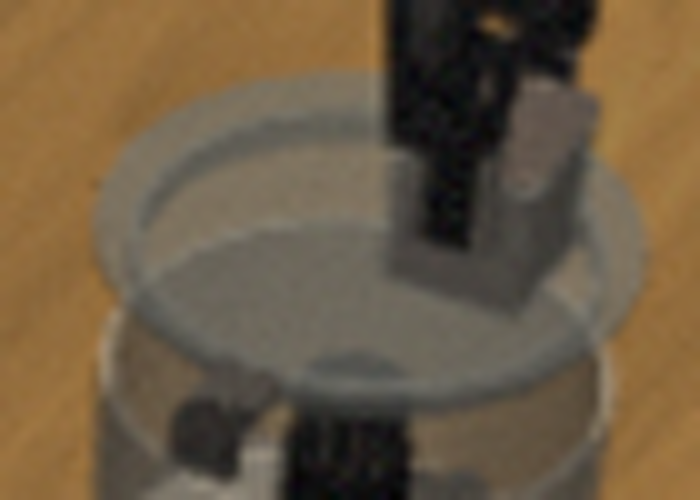

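View pics/t13.png

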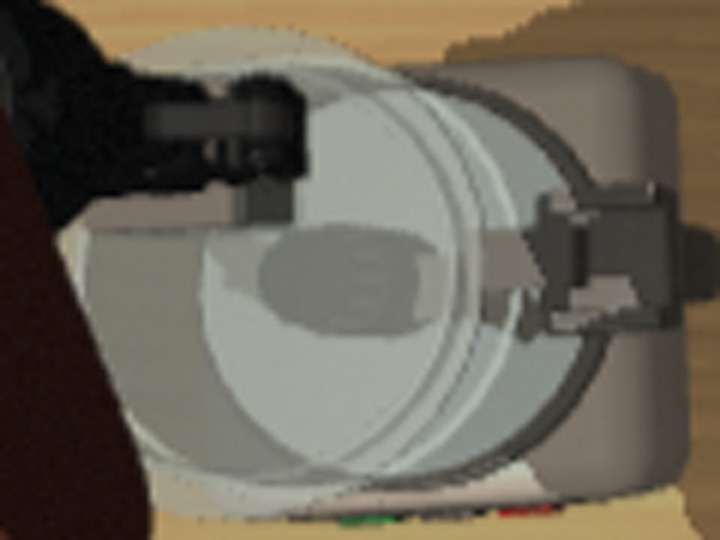

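The scene fit puts the lid centre at (0.4624, 0.3173) and the top view confirms x; both are within 2 mm of the bowl axis. Lowering to just above the rim.

```bash
python3 -m handwheel '{"offset":[[0,0,-0.1],[0,0,-0.2],[0,0,-0.3],[0,0,-0.4],[0,0,-0.5],[0,0,-0.58],[0,0,-0.65],[0,0,-0.7],[0,0,-0.72],[0,0,-0.72]],"roll":[0,0,0,0,0,0,0,0,0,0]}'; python3 - <<'E'
from fit import *
d=D["scene"]
im=D["scene"]["img"][105:165,345:425,::-1];cv2.imwrite("pics/s14.png",cv2.resize(im,None,fx=9,fy=9,interpolation=cv2.INTER_CUBIC))
im=D["top"]["img"][210:300,60:180,::-1];cv2.imwrite("pics/t14.png",cv2.resize(im,None,fx=6,fy=6,interpolation=cv2.INTER_CUBIC))
o=ctrl.get_obs();print(o["tool_pos"],o["contact_force"])
z=o["tool_pos"][2]-.0335+.012
for c in((.4585,.2116),(.4785,.2105)): print((w2px(D["top"],[*c,z])-[60,210]+.5)*6,(w2px(d,[*c,z])-[345,105]+.5)*9)
for n,r,zz in(("lid",.08,z+.002),("rim",.076,.177)):
  e=ext("scene",.4625,.3193,r,zz);print(n,(e[:2]-[345,105]+.5)*9,(e[2:]-[345,105]+.5)*9); e=ext("top",.4625,.3193,r,zz);print(n,(e[:2]-[60,210]+.5)*6,(e[2:]-[60,210]+.5)*6)
E
```

```text
t: 24.75
tool_pos: [0.4965, 0.3211, 0.2156]
tool_rot: [2.282, -2.159, -0.0]
contact_force: [0.3, 0.5, -1.7]
opening: 0.0455
[0.49664801 0.32115237 0.21591583] [ 0.22441443  0.04156673 -1.66936818]
[604.56445535 286.05015976] [199.85090352 412.99495856]
[609.13935524 226.37077136] [254.15547726 436.78231828]
lid [127.65418379  94.34844423] [622.78051532 391.81482383]
lid [32.33806114 36.25569362] [519.18023859 516.70748383]
rim [136.63045761 149.81381661] [602.93683809 432.98256527]
rim [74.61759883 54.7093715 ] [527.50168145 501.79320829]
```

View pics/s14.png

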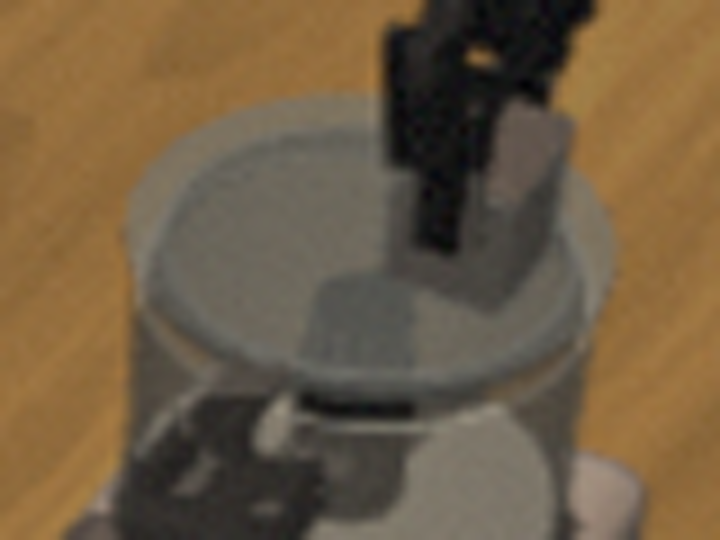

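View pics/t14.png

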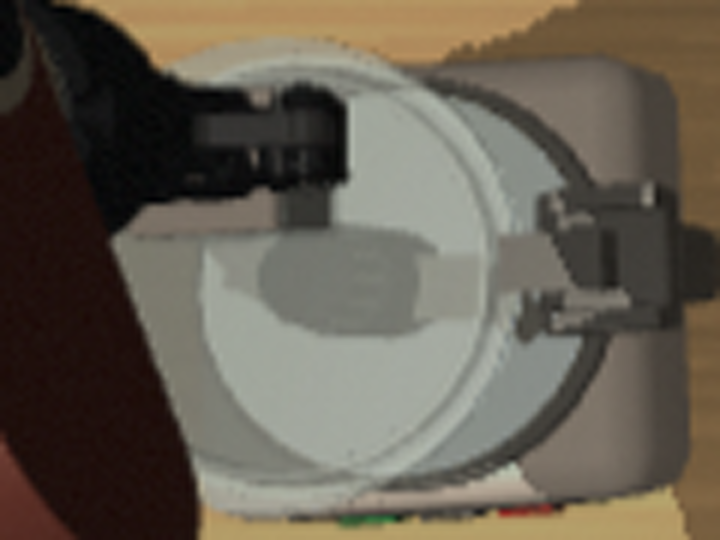

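```bash
python3 -m handwheel '{"offset":[[0,0,-0.03],[0,0,-0.06],[0,0,-0.09],[0,0,-0.12],[0,0,-0.15],[0,0,-0.18],[0,0,-0.21],[0,0,-0.24],[0,0,-0.26],[0,0,-0.26]],"roll":[0,0,0,0,0,0,0,0,0,0]}'
```

```text
t: 25.85
tool_pos: [0.4965, 0.3211, 0.2051]
tool_rot: [2.282, -2.159, -0.0]
contact_force: [-0.4, -0.8, -2.0]
opening: 0.0449
```

Underside is at about 0.1715 with no force, so the ring is inside the rim. Continuing.

```bash
python3 -m handwheel '{"offset":[[0,0,-0.02],[0,0,-0.04],[0,0,-0.06],[0,0,-0.08],[0,0,-0.1],[0,0,-0.11],[0,0,-0.12],[0,0,-0.13],[0,0,-0.14],[0,0,-0.14]],"roll":[0,0,0,0,0,0,0,0,0,0]}'
```

```text
t: 26.85
tool_pos: [0.4966, 0.3212, 0.2003]
tool_rot: [-2.282, 2.159, -0.0]
contact_force: [-1.4, 0.0, 1.5]
opening: 0.0449
```

```bash
python3 -m handwheel '{"offset":[[0,0,-0.02],[0,0,-0.03],[0,0,-0.04],[0,0,-0.05],[0,0,-0.05],[0,0,-0.05],[0,0,-0.05],[0,0,-0.05],[0,0,-0.05],[0,0,-0.05]],"roll":[0,0,0,0,0,0,0,0,0,0]}'; python3 - <<'E'
from fit import *
im=D["scene"]["img"][105:165,345:425,::-1];cv2.imwrite("pics/s15.png",cv2.resize(im,None,fx=9,fy=9,interpolation=cv2.INTER_CUBIC))
im=D["top"]["img"][210:300,60:180,::-1];cv2.imwrite("pics/t15.png",cv2.resize(im,None,fx=6,fy=6,interpolation=cv2.INTER_CUBIC))
E
```

```text
t: 27.85
tool_pos: [0.4968, 0.3213, 0.2003]
tool_rot: [-2.281, 2.158, -0.001]
contact_force: [-5.0, -2.1, 8.4]
opening: 0.0449
```

View pics/s15.png

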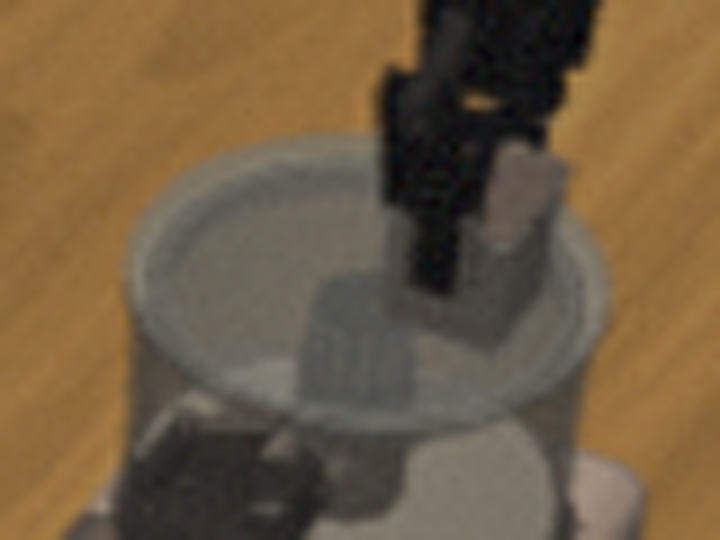

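View pics/t15.png

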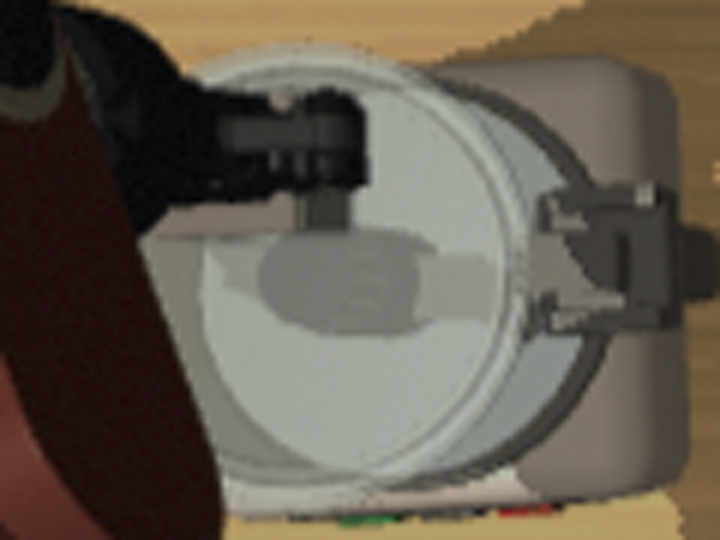

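The lid's plate lies on the rim and the tongue sits between the cheeks. I'll ease off, open and rise straight up.

```bash
python3 -m handwheel '{"offset":[[0,0,0.05],[0,0,0.05],[0,0,0.05],[0,0,0.05],[0,0,0.05],[0,0,0.05],[0,0,0.05],[0,0,0.05],[0,0,0.05],[0,0,0.05]],"roll":[0,0,0,0,0,0,0,0,0,0]}' 80 50;  python3 -m handwheel '{"offset":[[0,0,0.1],[0,0,0.3],[0,0,0.6],[0,0,1.0],[0,0,1.4],[0,0,1.8],[0,-0.2,2.2],[0,-0.8,2.5],[0,-1.8,2.5],[0,-3.0,2.5]],"roll":[0,0,0,0,0,0,0,0,0,0]}'; python3 -m handwheel '{"offset":[[0,-1,0],[0,-2,0],[0,-3,0],[0,-4,0],[0,-5,0],[0,-5.5,0],[0,-6,0],[0,-6,0],[0,-6,0],[0,-6,0]],"roll":[0,0,0,0,0,0,0,0,0,0]}'; python3 - <<'E'
from fit import *
im=D["scene"]["img"][105:165,345:425,::-1];cv2.imwrite("pics/s16.png",cv2.resize(im,None,fx=9,fy=9,interpolation=cv2.INTER_CUBIC))
im=D["top"]["img"][210:300,60:180,::-1];cv2.imwrite("pics/t16.png",cv2.resize(im,None,fx=6,fy=6,interpolation=cv2.INTER_CUBIC))
for n in D: cv2.imwrite(f"pics/{n}16.png",D[n]["img"][:,:,::-1])
z=.177
for n,r,zz in(("lid",.08,z+.002),("rim",.076,.177)):
  e=ext("scene",.4625,.3193,r,zz);print(n,(e[:2]-[345,105]+.5)*9,(e[2:]-[345,105]+.5)*9); e=ext("top",.4625,.3193,r,zz);print(n,(e[:2]-[60,210]+.5)*6,(e[2:]-[60,210]+.5)*6)
E
```

```text
t: 28.95
tool_pos: [0.4965, 0.3211, 0.1997]
tool_rot: [-2.282, 2.159, -0.0]
contact_force: [0.1, -0.1, -0.3]
opening: 0.0801
t: 29.95
tool_pos: [0.4966, 0.2003, 0.3016]
tool_rot: [-2.283, 2.156, -0.002]
contact_force: [0.1, -0.5, 0.0]
opening: 0.0801
t: 30.95
tool_pos: [0.4965, -0.0383, 0.3001]
tool_rot: [-2.282, 2.158, -0.0]
contact_force: [0.5, 0.2, -0.5]
opening: 0.0801
lid [124.73225483 137.86353493] [616.04349221 435.90406017]
lid [59.57521886 42.39334202] [537.31990059 514.00413004]
rim [136.63045761 149.81381661] [602.93683809 432.98256527]
rim [74.61759883 54.7093715 ] [527.50168145 501.79320829]
```

View pics/s16.png

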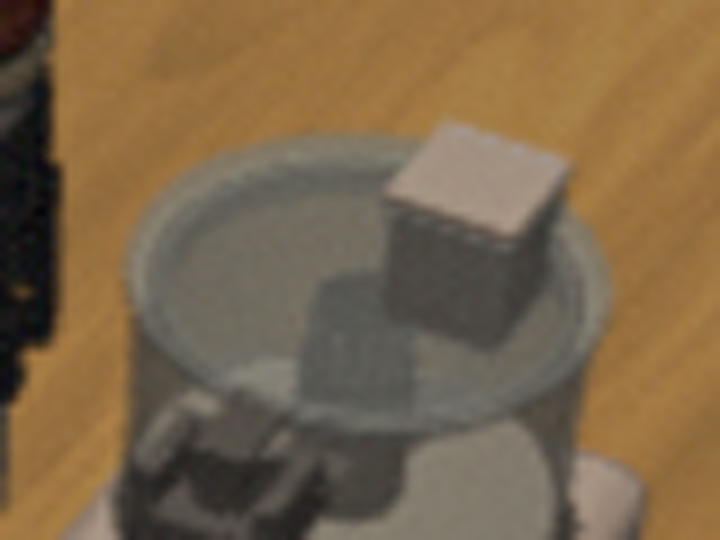

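View pics/t16.png

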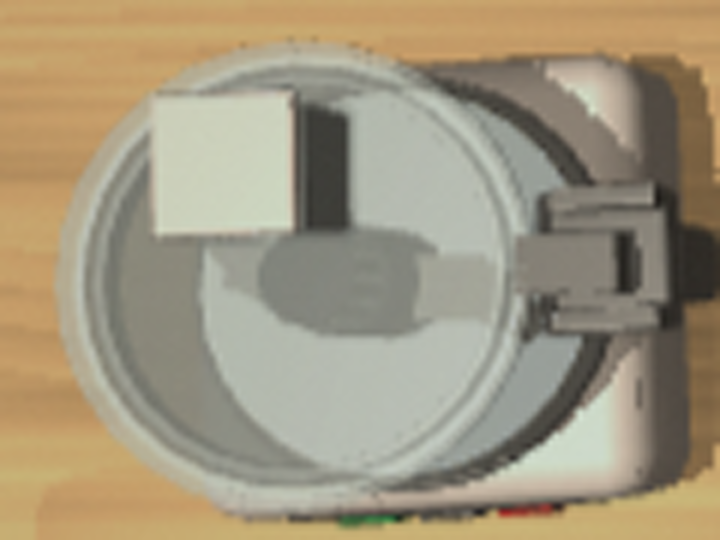

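View pics/top16.png

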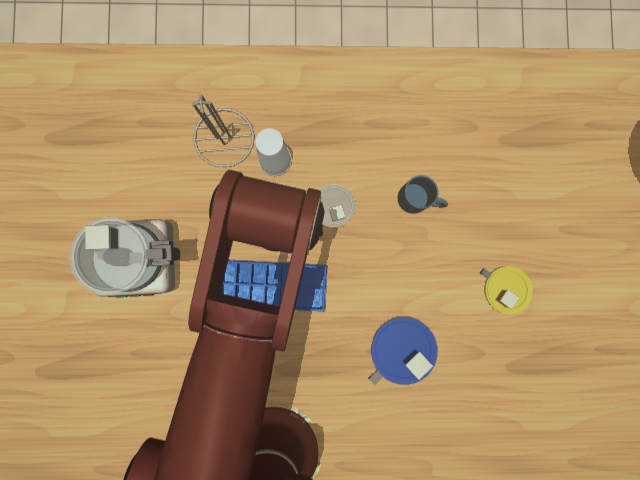

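```bash
python3 -c "
from station import ctrl
o=ctrl.get_obs();print(o['t'],o['contact_force']);print(ctrl.finish_job())"
```

```text
31.05 [ 0.40365322 -0.70706816  0.5099585 ]
the job is handed in; nothing more can be done
None
```

The food processor is back together and the job is handed in at about 31 s of the 70 s allowed; the hand-in reported no verdict.

- **Blade:** I turned it about 18° in the air on the way to the bowl, and its keys lined up straight away, so no turning under pressure was needed. It went down to the floor with at most about 12 N. After release, the top of its hub matched the position expected for fully home to within 2 pixels in the zoomed picture, about a third of a camera pixel.
- **Lid:** It was set down with about 8 N and released. Its outline in both views fits a plate lying flat on the rim, and the tongue lies between the notch's cheeks. It is centred to about 1–2 mm as far as the pictures show.
- **Bystanders:** In the last overhead picture the cups, mug and towel stand are where they started. The ice tray looks unmoved too, though the arm partly hides it. The gripper is clear of everything.

**Checks that disagreed:**
- With the blade first lifted, one picture put its lower end about 5 mm off in y. A second look above the bowl showed 1–2 mm.
- The two cameras differed by about 2 mm either way on the lid's y position before it was lowered.
- The rim contact height was about 2 mm above my estimate, which I put down to uncertainty in how high the lid was gripped.

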